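Pin a teaching vertebra on its mount in the museum store

ROBOT

A 6-joint arm with a two-finger parallel gripper is mounted at the origin on the work surface. World frame = base frame: x ahead of the robot, y to its left, z up, the work surface at z = 0. Lengths are in m, angles in rad, forces in N, time in s.
With the tool pointing down it reaches from about 0.425 to 0.925 m from the base axis. Payload 12.5 kg.
Tool frame: the origin (TCP) lies on the mounting face of the last link; the fingertips stand 173 mm ahead of it and the grasp point (between the pads) lies ahead of it (robot.pinch_z is the z of the grasp point in the tool frame, in m); z points along the fingers, x is the direction in which the jaws open and shut, and the axes are right-handed (so a half turn about z gives the same grasp; the last joint's range is limited). The gripper opens to 85 mm and grips with 20 to 120 N. Pads are 22 mm wide; open, the fingers measure 114 mm over their backs; the gripper's body (76 mm by 85 mm) begins 54 mm behind the grasp point. The pads swing forward as they close: fully open they stand 13 mm farther back than shut.
Start: joints at [1.132, 0.491, 1.559, -0, 1.092, -0.106], TCP at [0.204, 0.591, 0.405] pointing down, gripper open.
Joint ranges: [-3.1, 3.1], [-0.84, 2.19], [0.05, 2.79], [-1.13, 4.28], [0.06, 2.93], [-2.69, 2.69]. Speed limits (rad/s): [2.22, 2.22, 2.79, 3.14, 3.14, 3.14].

INTERFACE

Orientations are given as a rotation vector (axis times angle).
In Python, from bench import robot gives the robot as it stands.
- The arm moves only by the tool carry_out, never from a script. Its argument "increments" is a list of rows, each a list of 7 numbers: the turn, a rotation vector about the tool's x, y, z in rad, then the shift along the tool's x, y, z in mm, then the finger opening in mm, from 0 to 85.4. A call has 1 to 5 rows; each row shifts and turns the commanded pose from where the row before left it, along the tool's axes as they then stand; what a row does not reach is not made up. A row lasts 1/12 s, in which the tool goes at most 41.7 mm and 7.16 degrees, less where a joint would pass 70% of its speed; a pose out of reach is approached as far as the arm can. A call with a gripper value outside its range is refused whole. The fingers move at their own pace and stop on an object; "force" is the grip in N (left out, the last holds). Time passes only in rows, so rows that do not move let the fingers close. It gives the time, the measured TCP pose, the force and the opening at its end, in the units of the state.
- robot.get_obs(): the state, without advancing time (a new reading comes with each control period).
- robot.camera(name): name is "scene" or "top" or "wrist"; returns (picture, depth): 480x640x3 uint8, red, green, blue; 480x640 float32, m along the optical axis (not along the pixel's ray), 0 where there is no reading.
- robot.get_calibration(name): a dict with "vertical_fov" (degrees; the focal length in pixels is half the picture's height over the tangent of half this angle, whatever the lens; pixels are square), "cx", "cy" (the principal point, pixels), "rvec" (rotation vector, rad) and "tvec" (3), from world to camera coordinates, as OpenCV has them. Camera axes: x right, y down, z forward; pixel columns grow to the right and rows downward; lengths in m; the calibration is good to about 2 mm. A picture is of the moment at which its call begins: read the wrist's pose just before it. get_calibration takes no time and is no camera call; for the wrist camera it gives the pose at the moment of the call.
- robot.job_done(): hands the job in, once; it reports no verdict.
Trained networks look in the newest picture that a camera, given by its name, has taken for a name from the list of things; names that differ only in an ending like _2 or _b are one class to them, and where a whole thing is asked for, a point or a joint stands for the part that bears it (a point fixed in the world has none). Each returns a list of dicts, best first, with "confidence" (0 to 1); they miss things now and then, are a little off and sometimes report something else, mostly with a low value. They report only what shows in the picture. A call takes as long as a camera call. They do not tell look-alikes from the thing itself.
- robot.spot_in(label, camera): "xy" ([column, row] in pixels, amid what is visible of it).
- robot.spot_point(label, camera): "xy" ([column, row] in pixels: a listed point, or the origin of a listed thing).
The state is a dict: "time_s": time; "joints": joint angles; "joint_vel": joint speeds; "joint_efforts": joint torques, N m; "tcp_pos": TCP position; "orientation": TCP orientation; "wrist_force": force on the tool from outside, world axes, zero at the start; "torque": the same for the moment, N m; "width": finger opening in m.
Only numpy, scipy, OpenCV 4.12 (cv2) and the standard library are available. Lean on these libraries where they do the work, as an engineer would, in place of code of your own. Each camera call takes 0.05 s, during which the arm holds its last target.

TASK

Set the loose dark-brown vertebra cast flat on top of the dark-brown vertebra that is glued to the blue base, canal over canal and with its spine pointing the same way. Then take the long rod with the red knob from the wooden rack and put it upright down through both vertebrae into the base until its collar rests on the upper one.

Things in the scene. Friction and masses are not known exactly. Their poses are not given: they have to be found in the camera images.
- vertebra: Loose dark-brown vertebra cast (a pale one is not wanted), 40 mm tall, ~0.16 kg, lying flat, canal upright. Origin: canal axis, underside; z up, x along the spine. Ring 56 mm outside round the 36 mm through canal; centrum at -x to x = -62, its flat sides 48 mm apart in y from x = -47 to -19 (grip at x = -32); spine 13 to 17 mm thick to x = +63; side stubs at x = +14 to y = +-42.
- vertebra_spine (a point): Point at the free end of the loose brown vertebra's spine: 63 mm from the canal's axis along the vertebra's x, at half its height.
- stand: Fixed blue base, 150 x 110 x 30 mm (x, y, z), with a dark-brown vertebra of the same shape and size glued on it, spine along the base's +x. Origin: on the canal's axis at the table surface. Under the canal the base has a 36 mm socket through its 30 mm. Flat top of the glued vertebra 70 mm above the table; with the loose one on it, 110 mm.
- rod: Rod 14 mm thick, red knob, ~0.1 kg, hanging upright in a fixed rack, top 105 mm up, with 3 holes 75 mm apart roughly along world x (others: short rods, yellow and black knobs). Origin: axis, collar underside (on the rack top); z up. Rod reaches 95 mm below it. Above: collar 52 mm wide, 4 thick, then knob 24 mm wide, 42 tall, top at 46 mm. Pinch the knob roughly along world y to clear the other rods.
There are look-alikes about, which are no part of the job. Leave any turquoise look-alike of the rod alone. There is more than one size of the stand; the job needs the larger.

How it is judged:
At the end, for the whole second after the job is handed in: Brown vertebra flat (8 deg), at rest on the mounted one: canals within 18 mm, spines the same way within 20 deg. Red-knobbed rod upright (10 deg), at rest, through both into the base, collar down on the upper one (origin 100 to 119 mm up), axis within 20 mm of both canals (horizontal distance between vertebra and stand below 0.018 m and z of vertebra in the frame of stand between 0.064 and 0.078 m and angle between vertebra's own z axis and vertical below 0.14 rad and angle between the x axis of vertebra and the x axis of stand, either way round below 0.35 rad and x of vertebra_spine in the frame of stand above 0.03 m and horizontal distance between rod and vertebra below 0.02 m and horizontal distance between rod and stand below 0.02 m and z of rod in the frame of stand between 0.1 and 0.119 m and angle between rod's own z axis and vertical below 0.17 rad and linear speed of each of vertebra, rod below 0.03 m/s); the robot touches nothing.
It also fails if it takes over 54 s, if anything falls off the work surface, if the arm or the gripper's body presses on something with over 40 N, if the wrist force passes 120 N, or if a joint passes its speed limit or range.

## Working session

There is one attempt and no reset: what is moved stays moved. The work goes in short steps, Python scripts to look and compute and a tool call to move; the robot and the scene stay as the last step left them, time stands still between calls to the robot, and variables do not carry over. Pictures are saved under pics/ and viewed, and the job is handed in when it is done.

Besides the shell and the picture viewer there is one more tool, called after "Call:" as name([rows], argument=value, ...), one row to a line, values as JSON. carry_out: Moves the arm, as the interface text tells. Its arguments: {"type":"object","properties":{"increments":{"type":"array","items":{"type":"array","items":{"type":"number"}}},"force":{"type":"number"}},"required":["increments"]}

```bash
ls; mkdir -p pics
python3 - <<'E'
from bench import robot
import cv2
print(robot.get_obs(), robot.pinch_z)
for n in ("scene","top","wrist"):
    p,d=robot.camera(n); cv2.imwrite(f"pics/{n}0.png",p[:,:,::-1]); 
    import numpy as np; np.save(f"pics/{n}0.npy",d)
    print(n,robot.get_calibration(n))
E
```

```text
pics
{'time_s': 0.0, 'joints': array([ 1.13239161e+00,  4.91566024e-01,  1.55946310e+00, -5.86810972e-06,
        1.09169729e+00, -1.05651580e-01]), 'joint_vel': array([-0.00036187, -0.00102143,  0.00152159, -0.00157695,  0.00039038,
       -0.00078089]), 'joint_efforts': array([-4.40739677e-03, -6.18458748e+01, -2.61587638e+01, -2.60862371e-04,
        4.14270980e-03, -6.07445443e-06]), 'tcp_pos': array([0.20414813, 0.59068085, 0.40411891]), 'orientation': array([ 2.55819935e+00,  1.82255079e+00, -1.54704032e-03]), 'wrist_force': array([0.5056426 , 0.00491725, 0.00930837]), 'torque': array([ 0.03290952, -0.03510129,  0.0407665 ]), 'width': 0.08545995111533233} 0.1547
scene {'vertical_fov': 56.55657136826651, 'cx': 320.46000314729076, 'cy': 243.26814556031098, 'rvec': array([ 2.41873587,  1.01717886, -0.30303234]), 'tvec': array([-0.32473616, -0.23062574,  1.2216554 ])}
top {'vertical_fov': 48.21910592806885, 'cx': 324.49091094171376, 'cy': 246.65569196964788, 'rvec': array([ 2.10576491, -2.1578125 ,  0.17562386]), 'tvec': array([0.03939728, 0.47735903, 1.29741645])}
wrist {'vertical_fov': 70.062779324073, 'cx': 323.0031944102567, 'cy': 241.16365757671556, 'rvec': array([-2.32616185, -1.65893493, -0.27756912]), 'tvec': array([-0.62546107, -0.04327849,  0.3807458 ])}
```

View pics/scene0.png

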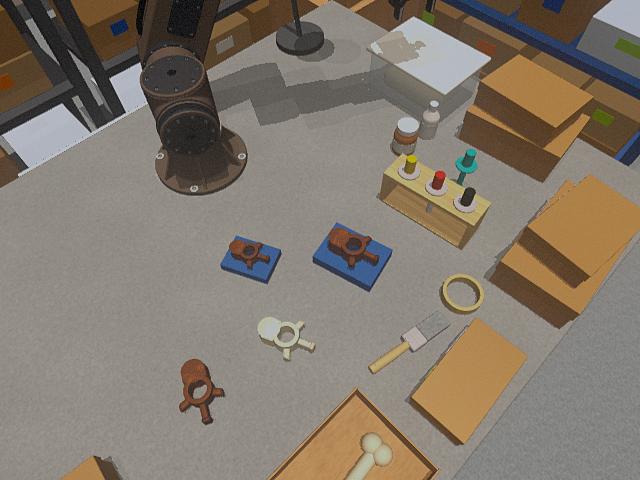

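View pics/top0.png

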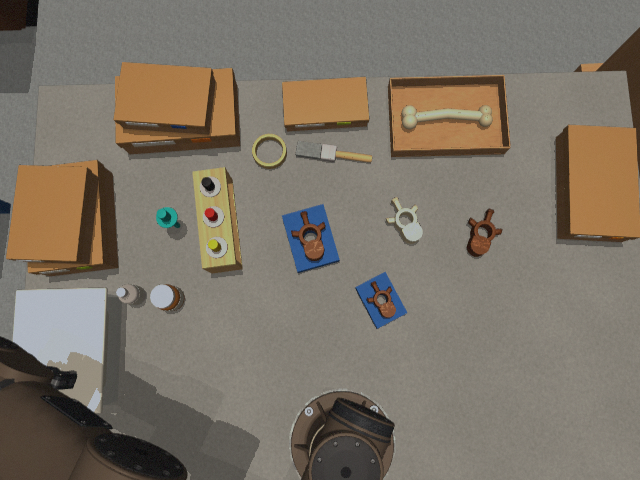

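View pics/wrist0.png

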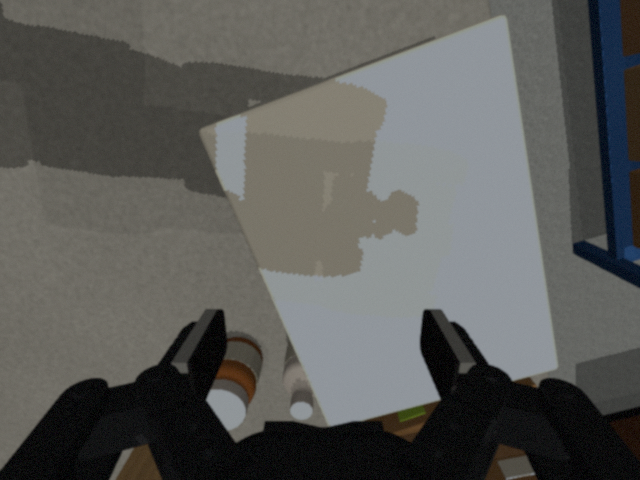

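The top view shows the loose brown vertebra at about (483,234), the large stand at (311,238) and the red-knobbed rod at (211,214). The small stand (381,300), the pale vertebra and the turquoise rod are the look-alikes. Next I'll fit poses from the depth images.

```bash
cat > h.py <<'E'
import numpy as np, cv2
from scipy.optimize import minimize
from scipy.spatial.transform import Rotation as R
def cloud(d,c):
    f=240/np.tan(np.radians(c['vertical_fov'])/2)
    v,u=np.mgrid[:480,:640]
    P=np.stack([(u-c['cx'])/f*d,(v-c['cy'])/f*d,d],-1)
    M=R.from_rotvec(c['rvec']).as_matrix()
    return (P-c['tvec'])@M   # R^T (p-t)
def proj(X,c):
    f=240/np.tan(np.radians(c['vertical_fov'])/2)
    Y=R.from_rotvec(c['rvec']).apply(np.atleast_2d(X))+c['tvec']
    return Y[:,:2]/Y[:,2:]*f+[c['cx'],c['cy']]
def sdmodel():
    # template 0.5mm px, origin center
    m=np.zeros((400,400),np.uint8)
    q=lambda x,y:(int(round(200+2*x)),int(round(200+2*y)))
    cv2.circle(m,q(0,0),56,1,-1)
    cv2.rectangle(m,q(-47,-24),q(-19,24),1,-1); cv2.ellipse(m,q(-47,0),(30,48),0,0,360,1,-1)
    cv2.rectangle(m,q(20,-7.5),q(63,7.5),1,-1)
    cv2.rectangle(m,q(8,-42),q(20,42),1,-1)
    cv2.circle(m,q(0,0),36,0,-1)
    return m
T=sdmodel(); Tb=cv2.GaussianBlur(T.astype(np.float32),(0,0),3)
def fit(pts,lab,x0,ths):
    # pts Nx2 (m), lab bool
    best=None
    def cost(p):
        c,s=np.cos(p[2]),np.sin(p[2]); d=(pts-p[:2]*1e-3)*1e3
        lx=d[:,0]*c+d[:,1]*s; ly=-d[:,0]*s+d[:,1]*c
        t=cv2.remap(Tb,(200+2*lx).astype(np.float32)[None],(200+2*ly).astype(np.float32)[None],cv2.INTER_LINEAR)[0]
        return np.mean((t-lab)**2)
    for th in ths:
        r=minimize(cost,[x0[0]*1e3,x0[1]*1e3,th],method='Nelder-Mead',options=dict(initial_simplex=np.array([x0[0]*1e3,x0[1]*1e3,th])+np.array([[0,0,0],[15,0,0],[0,15,0],[0,0,.3]]),xatol=.05,fatol=1e-7))
        if best is None or r.fun<best.fun: best=r
    return best.x,best.fun
E
python3 - <<'E'
from h import *; from bench import robot
for cam,wins in (("top",{'loose':(440,190,530,280),'stand':(275,200,345,275)}),("scene",{'loose':(150,340,250,440),'stand':(305,215,400,295)})):
    d=np.load(f"pics/{cam}0.npy"); c=robot.get_calibration(cam); W=cloud(d,c)
    im=cv2.imread(f"pics/{cam}0.png"); 
    for n,(a,b,e,f) in wins.items():
        w=W[b:f,a:e].reshape(-1,3); z=w[:,2]; 
        hsv=cv2.cvtColor(im,cv2.COLOR_BGR2HSV)[b:f,a:e].reshape(-1,3)
        top=.04 if n=='loose' else .07
        print(cam,n,'zmax',np.percentile(z,[50,90,95,98,99.5]).round(4), 'floor',np.percentile(z,5).round(4))
        # off-surface pixels re-projected to the top plane along ray
        C=-R.from_rotvec(c['rvec']).as_matrix().T@c['tvec']
        t=(top-C[2])/(z-C[2]); p=C+(w-C)*t[:,None]
        lab=np.abs(z-top)<.008
        ctr=np.median(p[lab],0)
        x,fu=fit(p[:,:2],lab.astype(float),ctr[:2],np.arange(0,6.28,.5))
        print(cam,n,ctr.round(3),x.round(3),np.degrees(x[2])%360,fu, lab.sum())
    if cam=='top':
        big=cv2.resize(np.hstack([im[190:280,440:530],im[195:285,270:360]]),None,fx=4,fy=4,interpolation=cv2.INTER_CUBIC); cv2.imwrite('pics/crop1.png',big)
        # rack
        w=W[150:280,185:245]; i=im[150:280,185:245]
        h=cv2.cvtColor(i,cv2.COLOR_BGR2HSV)
        red=((h[...,0]<6)|(h[...,0]>174))&(h[...,1]>170)&(w[...,2]>.12)
        print('red n',red.sum(), w[red].mean(0), np.percentile(w[red][:,2],[5,50,95]))
        tp=red&(w[...,2]>.146); print('top',tp.sum(),w[tp].mean(0) if tp.sum() else 0)
        col=red|((w[...,2]>.103)&(h[...,1]<60)); 
        cv2.imwrite('pics/crop2.png',cv2.resize(i,None,fx=4,fy=4))
E
```

```text
top loose zmax [0.0003 0.0094 0.0375 0.0411 0.0453] floor -0.0047
top loose [ 0.488 -0.364  0.04 ] [ 509.096 -372.665    5.896] 337.8341899155062 0.017784560106238575 524
top stand zmax [0.0045 0.0631 0.0692 0.0715 0.0745] floor -0.0043
top stand [0.483 0.058 0.07 ] [5.05295e+02 6.37440e+01 2.54000e-01] 14.536150859116988 0.030964748560559766 516
red n 98 [0.5411809  0.28790742 0.15748278] [0.12703551 0.14878574 0.15357222]
top 68 [0.54152661 0.28796766 0.16781064]
scene loose zmax [0.0001 0.0303 0.0394 0.041  0.0432] floor -0.0028
scene loose [ 0.489 -0.364  0.04 ] [ 509.864 -372.515    5.898] 337.9035989642848 0.027173214449780807 881
scene stand zmax [0.0008 0.0577 0.0683 0.0701 0.0721] floor -0.0033
scene stand [0.485 0.056 0.07 ] [5.06325e+02 6.28490e+01 2.50000e-01] 14.349354435222237 0.02450463275107237 582<stdin>:12: RuntimeWarning: divide by zero encountered in divide
<stdin>:12: RuntimeWarning: invalid value encountered in multiply
```

Run:
```python
from h import *; from bench import robot
for cam in ("top","scene"):
    robot.camera(cam)
    for l in ("vertebra","vertebra_spine","stand","rod"):
        print(cam,l,[(np.round(q['xy'],1).tolist(),round(q['confidence'],2)) for q in robot.spot_point(l,cam)])
```

```text
top vertebra [([478.6, 232.5], 0.84)]
top vertebra_spine [([488.3, 208.7], 0.7)]
top stand [([312.8, 237.9], 0.83), ([378.4, 300.2], 0.68)]
top rod [([209.6, 217.8], 0.58), ([166.0, 213.3], 0.58)]
scene vertebra [([201.0, 387.7], 0.82)]
scene vertebra_spine [([208.7, 420.6], 0.97)]
scene stand [([252.2, 260.4], 0.96), ([350.8, 261.0], 0.61)]
scene rod [([462.7, 164.3], 0.74), ([436.1, 185.8], 0.61)]
```

Run:
```python
from h import *; from bench import robot
for cam,(a,b,e,f) in (("top",(185,150,245,280)),("scene",(375,145,495,250))):
    d=np.load(f"pics/{cam}0.npy"); c=robot.get_calibration(cam)
    im=cv2.imread(f"pics/{cam}0.png")[b:f,a:e]; h=cv2.cvtColor(im,cv2.COLOR_BGR2HSV)
    cv2.imwrite(f'pics/rack_{cam}.png',cv2.resize(im,None,fx=4,fy=4,interpolation=cv2.INTER_CUBIC))
    w=cloud(d,c)[b:f,a:e]
    ff=240/np.tan(np.radians(c['vertical_fov'])/2)
    M=R.from_rotvec(c['rvec']).as_matrix(); C=-M.T@c['tvec']
    def onplane(u,v,z):
        r=M.T@np.array([(u-c['cx'])/ff,(v-c['cy'])/ff,1]); return C+r*(z-C[2])/r[2]
    masks={'red':((h[...,0]<6)|(h[...,0]>174))&(h[...,1]>150)&(h[...,2]>60),
     'white':(h[...,1]<60)&(h[...,2]>130)&(w[...,2]>.09)}
    for n,m in masks.items():
        k,l,st,ce=cv2.connectedComponentsWithStats(m.astype(np.uint8))
        for i in range(1,k):
            if st[i,4]<15: continue
            x,y,ww,hh,ar=st[i]; z=np.median(w[l==i][:,2])
            print(cam,n,st[i],'z',z.round(4),'med',np.median(w[l==i],0).round(4),
              'bboxctr', onplane(a+x+(ww-1)/2,b+y+(hh-1)/2,.109 if n=='white' else .151).round(4),'ctr@',onplane(a+ce[i][0],b+ce[i][1],.109 if n=='white' else .151).round(4))
```

```text
top red [ 20  58  13  13 113] z 0.1483 med [0.5428 0.2903 0.1483] bboxctr [0.5425 0.288  0.151 ] ctr@ [0.5423 0.2889 0.151 ]
top white [ 15  26  21  21 183] z 0.1084 med [0.616  0.2929 0.1084] bboxctr [0.6219 0.3003 0.109 ] ctr@ [0.6176 0.2974 0.109 ]
top white [ 18  56  21  21 197] z 0.1083 med [0.5429 0.285  0.1083] bboxctr [0.5475 0.2923 0.109 ] ctr@ [0.5442 0.289  0.109 ]
top white [ 21  87  21  21 208] z 0.1079 med [0.4683 0.2771 0.1079] bboxctr [0.4721 0.2844 0.109 ] ctr@ [0.4705 0.2813 0.109 ]
scene red [ 57  26  14  18 120] z 0.1483 med [0.5504 0.2891 0.1483] bboxctr [0.5541 0.2789 0.151 ] ctr@ [0.5536 0.2815 0.151 ]
scene white [ 23  18  22  17 177] z 0.1078 med [0.4804 0.2787 0.1078] bboxctr [0.4734 0.2833 0.109 ] ctr@ [0.4763 0.2805 0.109 ]
scene white [ 50  33  23  18 193] z 0.1076 med [0.5549 0.2863 0.1076] bboxctr [0.5476 0.2923 0.109 ] ctr@ [0.5506 0.2885 0.109 ]
scene white [ 79  49  23  19 207] z 0.1081 med [0.6287 0.2945 0.1081] bboxctr [0.6223 0.301  0.109 ] ctr@ [0.6239 0.2966 0.109 ]
```

View pics/rack_top.png

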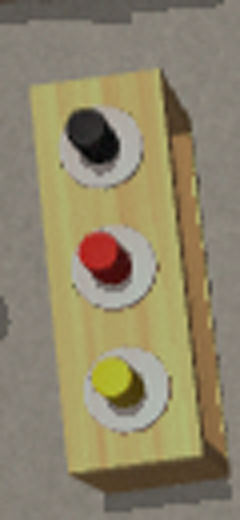

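View pics/rack_scene.png

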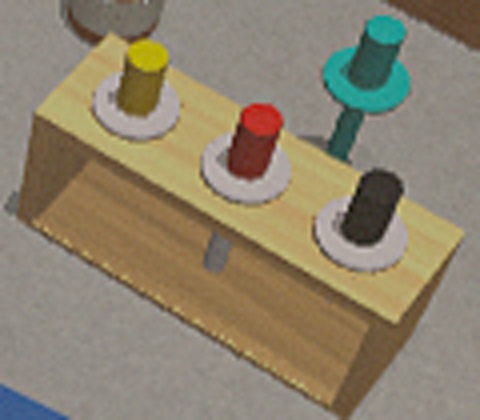

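View pics/crop1.png

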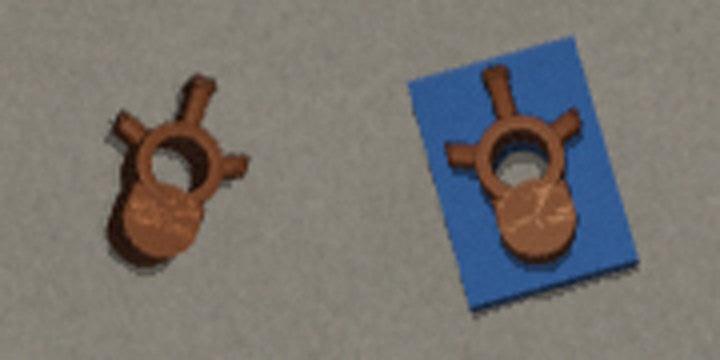

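```bash
cat > plan.py <<'E'
import numpy as np, sys, json
from scipy.spatial.transform import Rotation as R
from bench import robot
def plan(way, step=40., ang=6.5, start=None):
    """way: list of (x,y,z,yaw_deg of tool x, opening[, step]); prints rounded rows"""
    o=robot.get_obs(); p=np.array(o['tcp_pos']); q=R.from_rotvec(o['orientation'])
    print('t',o['time_s'].__round__(2),'pos',p.round(4),'ori',o['orientation'].round(4),'F',np.round(o['wrist_force'],1),'w',round(o['width'],4))
    if start is not None: p=np.array(start[:3])
    rows=[]
    for w in way:
        tgt=np.array(w[:3]); a=np.radians(w[3]); st=w[5] if len(w)>5 else step
        Q=R.from_matrix(np.array([[np.cos(a),np.sin(a),0],[np.sin(a),-np.cos(a),0],[0,0,-1.]]))
        D=np.linalg.norm(tgt-p)*1e3; A=np.degrees((q.inv()*Q).magnitude())
        n=max(1,int(np.ceil(D/st-.02)),int(np.ceil(A/ang-.02)))
        for i in range(n):
            rv=(q.inv()*Q).as_rotvec()/(n-i); sh=q.inv().apply((tgt-p))/(n-i)*1e3
            rv=rv.round(3); sh=sh.round(1)
            p=p+q.apply(sh*1e-3); q=q*R.from_rotvec(rv)
            rows.append([float(x) for x in rv]+[float(x) for x in sh]+[w[4]])
    for i in range(0,len(rows),5): print(json.dumps(rows[i:i+5]))
    print('end',p.round(4))
E
python3 - <<'E'
from plan import plan
plan([(.45,.38,.42,70.9,85),(.56,.05,.42,68,85),(.48,-.36,.34,67.9,85)])
E
```

```text
t 0.65 pos [0.2041 0.5907 0.4047] ori [-2.5586e+00 -1.8228e+00 -2.0000e-04] F [-0.4  0.7  0.2] w 0.0853
[[0.0, -0.0, 0.0, -13.2, 33.5, -1.7, 85], [0.0, -0.0, 0.0, -13.2, 33.5, -1.7, 85], [0.0, -0.0, 0.0, -13.2, 33.5, -1.7, 85], [0.0, -0.0, 0.0, -13.2, 33.4, -1.7, 85], [0.0, -0.0, 0.0, -13.2, 33.5, -1.7, 85]]
[[0.0, -0.0, 0.0, -13.2, 33.4, -1.7, 85], [0.0, -0.0, 0.0, -13.2, 33.5, -1.7, 85], [0.0, -0.0, 0.0, -13.2, 33.4, -1.7, 85], [0.0, -0.0, 0.001, -13.2, 33.5, -1.7, 85], [0.0, -0.0, 0.006, -30.6, 23.6, 0.0, 85]]
[[0.0, -0.0, 0.006, -30.5, 23.7, 0.0, 85], [0.0, -0.0, 0.005, -30.4, 23.9, 0.0, 85], [0.0, -0.0, 0.006, -30.2, 24.1, 0.0, 85], [0.0, -0.0, 0.005, -30.1, 24.3, 0.0, 85], [0.0, -0.0, 0.006, -30.0, 24.4, 0.0, 85]]
[[0.0, -0.0, 0.005, -29.8, 24.6, 0.0, 85], [0.0, -0.0, 0.006, -29.7, 24.7, 0.0, 85], [0.0, -0.0, 0.005, -29.6, 24.9, 0.0, 85], [0.0, -0.0, 0.0, -37.3, 7.2, 7.3, 85], [0.0, -0.0, 0.0, -37.3, 7.2, 7.3, 85]]
[[0.0, -0.0, 0.0, -37.3, 7.2, 7.3, 85], [0.0, -0.0, 0.0, -37.3, 7.2, 7.3, 85], [0.0, -0.0, 0.0, -37.3, 7.2, 7.3, 85], [0.0, -0.0, 0.0, -37.3, 7.2, 7.2, 85], [0.0, -0.0, 0.0, -37.3, 7.2, 7.3, 85]]
[[0.0, -0.0, 0.0, -37.3, 7.2, 7.2, 85], [0.0, -0.0, 0.001, -37.2, 7.2, 7.3, 85], [0.0, -0.0, 0.0, -37.3, 7.3, 7.2, 85], [0.0, -0.0, 0.001, -37.2, 7.3, 7.3, 85]]
end [ 0.48 -0.36  0.34]
```

Call:
carry_out([
  [0,0,0,-13.2,33.5,-1.7,85],
  [0,0,0,-13.2,33.5,-1.7,85],
  [0,0,0,-13.2,33.5,-1.7,85],
  [0,0,0,-13.2,33.5,-1.7,85],
  [0,0,0,-13.2,33.5,-1.7,85],
])

```text
time_s: 1.07
tcp_pos: [0.3419, 0.4724, 0.4134]
orientation: [-2.558, -1.823, -0.0]
wrist_force: [0.2, 0.0, -0.5]
width: 0.0846
```

Call:
carry_out([
  [0,0,0,-13.2,33.5,-1.7,85],
  [0,0,0,-13.2,33.5,-1.7,85],
  [0,0,0,-13.2,33.5,-1.7,85],
  [0,0,0,-13.2,33.5,-1.7,85],
  [0,0,0,-31,24,0,85],
])

```text
time_s: 1.48
tcp_pos: [0.4653, 0.3423, 0.4202]
orientation: [2.559, 1.823, 0.003]
wrist_force: [0.4, 0.1, -0.5]
width: 0.0851
```

Call:
carry_out([
  [0,0,0,-31,24,0,85],
  [0,0,0,-31,24,0,85],
  [0,0,0,-31,24,0,85],
  [0,0,0,-31,24,0,85],
  [0,0,0,-31,24,0,85],
])

```text
time_s: 1.9
tcp_pos: [0.5259, 0.1552, 0.4202]
orientation: [2.559, 1.823, 0.001]
wrist_force: [1.9, -0.2, -0.1]
width: 0.0851
```

Call:
carry_out([
  [0,0,0,-31,24,0,85],
  [0,0,0,-31,22,0,85],
  [0,0,0,-31,20,0,85],
  [0,0,0,-38,7,7,85],
  [0,0,0,-38,7,7,85],
])

```text
time_s: 2.32
tcp_pos: [0.546, -0.0306, 0.4059]
orientation: [2.558, 1.823, 0.001]
wrist_force: [1.4, 1.3, -0.9]
width: 0.0851
```

Call:
carry_out([
  [0,0,0,-38,7,7,85],
  [0,0,0,-38,7,7,85],
  [0,0,0,-38,7,7,85],
  [0,0,0,-38,7,7,85],
  [0,0,0,-38,7,7,85],
])

```text
time_s: 2.73
tcp_pos: [0.5164, -0.2216, 0.3708]
orientation: [2.558, 1.823, 0.0]
wrist_force: [1.6, 0.1, -0.3]
width: 0.0852
```

Run:
```python
from plan import plan
plan([(.48,-.34,.36,67.9,85)])
```

```text
t 2.73 pos [ 0.5164 -0.2216  0.3708] ori [2.5585e+00 1.8226e+00 4.0000e-04] F [ 1.6  0.1 -0.3] w 0.0852
[[0.0, -0.0, 0.013, -30.9, 1.1, 2.7, 85], [0.0, -0.0, 0.013, -30.9, 1.5, 2.7, 85], [0.0, -0.0, 0.013, -31.0, 1.8, 2.7, 85], [0.0, -0.0, 0.014, -30.9, 2.3, 2.7, 85]]
end [ 0.48 -0.34  0.36]
```

Call:
carry_out([
  [0,0,0.013,-31,1.2,2.7,85],
  [0,0,0.013,-31,1.5,2.7,85],
  [0,0,0.013,-31,1.8,2.7,85],
  [0,0,0.013,-31,2.2,2.7,85],
  [0,0,0,0,0,0,85],
])

```text
time_s: 3.15
tcp_pos: [0.4791, -0.3427, 0.3596]
orientation: [2.608, 1.75, -0.001]
wrist_force: [-1.2, -0.4, 0.3]
width: 0.085
```

Run:
```python
from h import *; from bench import robot
print(robot.get_obs()['joint_vel'].round(3))
c=robot.get_calibration('wrist'); p,d=robot.camera('wrist'); cv2.imwrite('pics/w1.png',p[:,:,::-1]); np.save('pics/w1.npy',d)
print('campos',-R.from_rotvec(c['rvec']).as_matrix().T@c['tvec'], robot.get_obs()['tcp_pos'])
w=cloud(d,c).reshape(-1,3); C=-R.from_rotvec(c['rvec']).as_matrix().T@c['tvec']
ok=(d.ravel()>.05)&(np.hypot(w[:,0]-.5095,w[:,1]+.3726)<.11)&(w[:,2]<.07)
w=w[ok]; top=.04
t=(top-C[2])/(w[:,2]-C[2]); q=C+(w-C)*t[:,None]; lab=np.abs(w[:,2]-top)<.006
print(lab.sum(), fit(q[:,:2],lab.astype(float),(.5095,-.3726),[-.386]), np.percentile(w[:,2],[5,99]))
```

```text
[ 0.068 -0.021  0.034  0.017  0.005  0.057]
campos [ 0.40162534 -0.31012764  0.32874704] [ 0.4796397  -0.34071899  0.35970678]Traceback (most recent call last):
  File "<stdin>", line 9, in <module>
  File "h.py", line 34, in fit
    r=minimize(cost,[x0[0]*1e3,x0[1]*1e3,th],method='Nelder-Mead',options=dict(initial_simplex=np.array([x0[0]*1e3,x0[1]*1e3,th])+np.array([[0,0,0],[15,0,0],[0,15,0],[0,0,.3]]),xatol=.05,fatol=1e-7))
    res = _minimize_neldermead(fun, x0, args, callback, bounds=bounds,
                               **options)
    fsim[k] = func(sim[k])
              ~~~~^^^^^^^^
    fx = function(np.copy(x), *(wrapper_args + args))
  File "h.py", line 31, in cost
    t=cv2.remap(Tb,(200+2*lx).astype(np.float32)[None],(200+2*ly).astype(np.float32)[None],cv2.INTER_LINEAR)[0]
      ~~~~~~~~~^^^^^^^^^^^^^^^^^^^^^^^^^^^^^^^^^^^^^^^^^^^^^^^^^^^^^^^^^^^^^^^^^^^^^^^^^^^^^^^^^^^^^^^^^^^^^
cv2.error: OpenCV(4.12.0) /io/opencv/modules/imgproc/src/imgwarp.cpp:1713: error: (-215:Assertion failed) dst.cols < SHRT_MAX && dst.rows < SHRT_MAX && src.cols < SHRT_MAX && src.rows < SHRT_MAX in function 'remap'
```

View pics/w1.png

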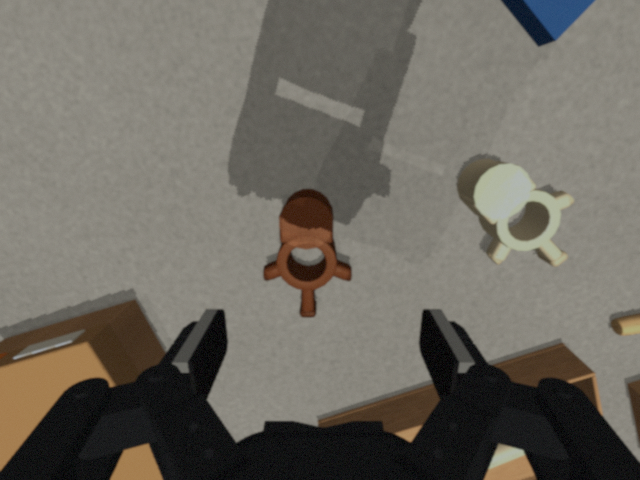

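The loose vertebra is clear in the wrist view, canal at about (307,262), with the spine pointing down the image. I'll re-run the fit with fewer points.

Run:
```python
from h import *; from bench import robot
c=robot.get_calibration('wrist'); d=np.load('pics/w1.npy')
w=cloud(d,c).reshape(-1,3); C=-R.from_rotvec(c['rvec']).as_matrix().T@c['tvec']
ok=(d.ravel()>.05)&(np.hypot(w[:,0]-.5095,w[:,1]+.3726)<.1)&(w[:,2]<.07)
w=w[ok]; w=w[::max(1,len(w)//20000)]; top=.04
t=(top-C[2])/(w[:,2]-C[2]); q=C+(w-C)*t[:,None]; lab=np.abs(w[:,2]-top)<.006
print(lab.sum(), fit(q[:,:2],lab.astype(float),(.5095,-.3726),[-.386]), np.percentile(w[:,2],[5,50,97,99]))
from plan import plan
import numpy as np
x,y,a=.5095,-.3726,-22.1
gx,gy=x-.032*np.cos(np.radians(a)),y-.032*np.sin(np.radians(a)); print(gx,gy)
plan([(gx,gy,.27,90+a,85),(gx,gy,.1787,90+a,85,20)])
```

```text
3632 (array([ 5.08517237e+02, -3.68059940e+02, -3.87754368e-01]), np.float64(0.042173323212587994)) [-0.00089018  0.00041933  0.04061119  0.0411065 ]
0.4798510838121012 -0.3605608235795403
t 3.2 pos [ 0.4796 -0.3407  0.3597] ori [-2.608e+00 -1.751e+00  2.000e-04] F [ 0.3  0.4 -0.4] w 0.0849
[[-0.0, -0.0, -0.001, -6.1, 2.6, 29.9, 85], [-0.0, -0.0, -0.001, -6.1, 2.6, 29.9, 85], [-0.0, -0.0, -0.001, -6.1, 2.5, 29.9, 85], [-0.0, -0.0, 0.0, -0.0, 0.0, 18.3, 85], [-0.0, -0.0, 0.0, -0.0, 0.0, 18.3, 85]]
[[-0.0, -0.0, 0.0, -0.0, 0.0, 18.2, 85], [-0.0, -0.0, 0.0, -0.0, 0.0, 18.3, 85], [-0.0, -0.0, 0.0, -0.0, 0.0, 18.2, 85]]
end [ 0.4798 -0.3605  0.1787]
```

Call:
carry_out([
  [0,0,0,-5.6,2.3,30,85],
  [0,0,0,-5.6,2.3,30,85],
  [0,0,0,-5.6,2.3,30,85],
  [0,0,0,0,0,18.2,85],
  [0,0,0,0,0,18.2,85],
])

```text
time_s: 3.62
tcp_pos: [0.4809, -0.3559, 0.2324]
orientation: [-2.604, -1.756, 0.0]
wrist_force: [1.0, 0.1, -0.1]
width: 0.085
```

Call:
carry_out([
  [0,0,0,0,0,18.2,85],
  [0,0,0,0,0,18.2,85],
  [0,0,0,0,0,17.5,85],
  [0,0,0,0,0,0,85],
  [0,0,0,0,0,0,85],
])

```text
time_s: 4.03
tcp_pos: [0.481, -0.3559, 0.1796]
orientation: [-2.603, -1.756, 0.0]
wrist_force: [0.5, 0.0, 0.3]
width: 0.085
```

Call:
carry_out([
  [0,0,0,0,0,0,40],
  [0,0,0,0,0,0,40],
  [0,0,0,0,0,0,40],
  [0,0,0,0,0,0,40],
  [0,0,0,0,0,0,40],
], force=50)

```text
time_s: 4.45
tcp_pos: [0.4809, -0.3568, 0.1812]
orientation: [2.604, 1.755, 0.001]
wrist_force: [-0.9, 0.2, 5.8]
width: 0.047
```

Call:
carry_out([
  [0,0,0,0,0,0,40],
  [0,0,0,0,0,0,40],
  [0,0,0,0,0,0,40],
  [0,0,0,0,0,0,40],
  [0,0,0,0,0,0,40],
])

```text
time_s: 4.87
tcp_pos: [0.4809, -0.3567, 0.1812]
orientation: [2.604, 1.755, 0.001]
wrist_force: [-0.2, 1.3, 6.7]
width: 0.0472
```

Run:
```python
from plan import plan
plan([(.481,-.3567,.30,67.95,40,25),(.50,-.15,.31,85,40,30),(.4748,.0553,.30,104.45,40,30)])
```

```text
t 4.87 pos [ 0.4809 -0.3567  0.1812] ori [2.6036e+00 1.7546e+00 9.0000e-04] F [-0.2  1.3  6.7] w 0.0472
[[0.0, 0.0, 0.0, 0.0, 0.1, -23.8, 40], [0.0, 0.0, 0.0, 0.0, 0.1, -23.8, 40], [0.001, 0.0, 0.0, 0.0, 0.1, -23.7, 40], [0.0, 0.0, 0.0, 0.0, 0.0, -23.8, 40], [0.001, 0.001, 0.0, 0.0, 0.0, -23.7, 40]]
[[0.0, -0.0, -0.043, 28.4, -8.6, -1.4, 40], [0.0, -0.0, -0.042, 28.7, -7.3, -1.4, 40], [0.0, -0.0, -0.043, 29.0, -6.1, -1.4, 40], [0.0, -0.0, -0.042, 29.3, -4.9, -1.4, 40], [0.0, -0.0, -0.043, 29.4, -3.6, -1.4, 40]]
[[0.0, -0.0, -0.042, 29.6, -2.4, -1.5, 40], [0.0, -0.0, -0.043, 29.6, -1.2, -1.4, 40], [0.0, -0.0, -0.048, 28.9, -6.1, 1.4, 40], [0.0, -0.0, -0.049, 29.2, -4.7, 1.4, 40], [0.0, -0.0, -0.048, 29.4, -3.3, 1.5, 40]]
[[0.0, -0.0, -0.049, 29.5, -1.9, 1.4, 40], [0.0, -0.0, -0.048, 29.5, -0.4, 1.5, 40], [0.0, -0.0, -0.049, 29.5, 0.9, 1.4, 40], [0.0, -0.0, -0.048, 29.5, 2.4, 1.5, 40]]
end [0.4748 0.0553 0.3   ]
```

Call:
carry_out([
  [0,0,0,0,0,-10,40],
  [0,0,0,0,0,-25,40],
  [0,0,0,0,0,-30,40],
  [0,0,0,0,0,-30,40],
  [0,0,0,0,0,-24,40],
])

```text
time_s: 5.28
tcp_pos: [0.4805, -0.3565, 0.3018]
orientation: [2.604, 1.755, 0.001]
wrist_force: [0.6, 0.6, -2.8]
width: 0.0474
```

Call:
carry_out([
  [0,0,-0.043,28.4,-8.6,-1.4,40],
  [0,0,-0.042,28.7,-7.3,-1.4,40],
  [0,0,-0.043,29,-6.1,-1.4,40],
  [0,0,-0.042,29.3,-4.9,-1.4,40],
  [0,0,-0.043,29.4,-3.6,-1.4,40],
])

```text
time_s: 5.7
tcp_pos: [0.4939, -0.2076, 0.3069]
orientation: [2.402, 2.024, 0.0]
wrist_force: [1.1, -0.3, -2.0]
width: 0.0475
```

Call:
carry_out([
  [0,0,-0.042,29.6,-2.4,-1.4,40],
  [0,0,-0.043,29.6,-1.2,-1.4,40],
  [0,0,-0.048,28.9,-6.1,1.4,40],
  [0,0,-0.049,29.2,-4.7,1.4,40],
  [0,0,-0.048,29.4,-3.3,1.4,40],
])

```text
time_s: 6.12
tcp_pos: [0.4883, -0.0605, 0.3053]
orientation: [2.153, 2.287, 0.001]
wrist_force: [0.3, -0.5, -2.5]
width: 0.0472
```

Call:
carry_out([
  [0,0,-0.049,29.5,-1.9,1.4,40],
  [0,0,-0.048,29.5,-0.4,1.4,40],
  [0,0,-0.049,29.5,0.9,1.4,40],
  [0,0,-0.048,29.5,2.4,1.4,40],
  [0,0,0,0,0,0,40],
])

```text
time_s: 6.53
tcp_pos: [0.4732, 0.0589, 0.2995]
orientation: [-1.917, -2.488, -0.0]
wrist_force: [0.5, -0.8, -1.5]
width: 0.0472
```

Call:
carry_out([
  [0,0,0,0,0,0,40],
  [0,0,0,0,0,0,40],
])

```text
time_s: 6.7
tcp_pos: [0.4744, 0.0553, 0.2995]
orientation: [1.924, 2.483, 0.001]
wrist_force: [0.1, -0.7, -2.0]
width: 0.0472
```

Run:
```python
from h import *; from bench import robot
from plan import plan
for n in ("scene","wrist"):
    p,d=robot.camera(n); cv2.imwrite(f"pics/{n}2.png",p[:,:,::-1])
plan([(.4748,.0553,.255,104.45,40)])
```

```text
t 6.8 pos [0.4745 0.0546 0.2992] ori [1.9259e+00 2.4815e+00 5.0000e-04] F [ 0.3 -0.1 -2.5] w 0.0473
[[0.0, 0.0, -0.001, 0.3, 0.2, 22.1, 40], [0.0, 0.0, -0.0, 0.3, 0.2, 22.1, 40]]
end [0.4748 0.0553 0.255 ]
```

View pics/scene2.png

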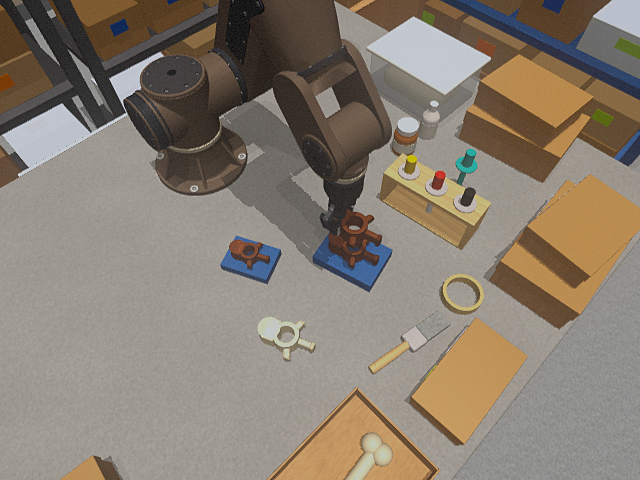

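View pics/wrist2.png

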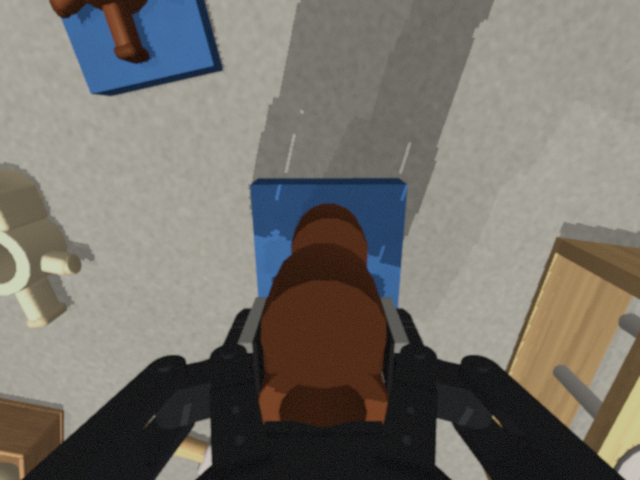

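The vertebra is held flat over the large stand (scene about (355,235)), with its spine along the glued one's. Lowering it now.

Call:
carry_out([
  [0,0,0,0.3,0.2,15,40],
  [0,0,0,0.3,0.2,15,40],
  [0,0,0,0,0,12,40],
  [0,0,0,0,0,2,40],
  [0,0,0,0,0,2,40],
])

```text
time_s: 7.22
tcp_pos: [0.4748, 0.0553, 0.2527]
orientation: [-1.926, -2.481, 0.001]
wrist_force: [-0.6, -0.1, -2.3]
width: 0.0473
```

Call:
carry_out([
  [0,0,0,0,0,1,40],
  [0,0,0,0,0,1,40],
  [0,0,0,0,0,0,40],
  [0,0,0,0,0,0,40],
])

```text
time_s: 7.55
tcp_pos: [0.4747, 0.056, 0.2513]
orientation: [1.924, 2.483, 0.001]
wrist_force: [0.6, -0.2, -2.3]
width: 0.0472
```

Not touching yet, so I'll lower it a little more.

Call:
carry_out([
  [0,0,0,0,0,1,40],
  [0,0,0,0,0,0,40],
  [0,0,0,0,0,1,40],
  [0,0,0,0,0,0,40],
])

```text
time_s: 7.88
tcp_pos: [0.4745, 0.0561, 0.2511]
orientation: [1.923, 2.482, 0.002]
wrist_force: [-8.2, -2.5, 31.7]
width: 0.0475
```

Call:
carry_out([
  [0,0,0,0,0,-1.2,40],
  [0,0,0,0,0,0,40],
  [0,0,0,0,0,0,52],
  [0,0,0,0,0,0,60],
  [0,0,0,0,0,0,70],
])

```text
time_s: 8.3
tcp_pos: [0.4747, 0.0561, 0.2501]
orientation: [1.924, 2.483, 0.0]
wrist_force: [0.5, 0.2, 0.2]
width: 0.0692
```

Call:
carry_out([
  [0,0,0,0,0,0,80],
  [0,0,0,0,0,0,80],
  [0,0,0,0,0,0,80],
  [0,0,0,0,0,-15,80],
  [0,0,0,0,0,-25,80],
])

```text
time_s: 8.72
tcp_pos: [0.4744, 0.0561, 0.2888]
orientation: [-1.922, -2.48, 0.004]
wrist_force: [0.3, 0.2, 1.3]
width: 0.0802
```

Call:
carry_out([
  [0,0,0,0,0,-35,80],
  [0,0,0,0,0,-35,80],
  [0,0,0,0,0,-35,80],
  [0,0,0,0,0,0,80],
])

```text
time_s: 9.05
tcp_pos: [0.475, 0.0562, 0.4008]
orientation: [1.92, 2.478, 0.009]
wrist_force: [0.3, 1.0, 0.3]
width: 0.0801
```

Run:
```python
from h import *; from bench import robot
from plan import plan
for cam,(a,b,e,f) in (("top",(275,190,350,275)),("scene",(305,205,400,295)),):
    p,d=robot.camera(cam); cv2.imwrite(f"pics/{cam}3.png",p[:,:,::-1])
    c=robot.get_calibration(cam)
    w=cloud(d,c)[b:f,a:e].reshape(-1,3); w=w[d[b:f,a:e].ravel()>.05]; z=w[:,2]; C=-R.from_rotvec(c['rvec']).as_matrix().T@c['tvec']
    top=.11; t=(top-C[2])/(z-C[2]); q=C+(w-C)*t[:,None]; lab=np.abs(z-top)<.008; print(cam,lab.sum(),np.median(z[lab]))
    if lab.sum()>50:
        x,fu=fit(q[:,:2],lab.astype(float),(.5058,.0633),[.1,.252,.4]); print(x,np.degrees(x[2]),fu)
        m=lab&(np.abs(z-top)<.006); A=np.c_[w[m,:2],np.ones(m.sum())]; print('tilt',np.linalg.lstsq(A,w[m,2],rcond=None)[0])
# rod approach: knob grasp height
plan([(.5,.15,.38,100,80),(.5475,.2923,.34,96.3,80)])
```

```text
top 0 nan
scene 618 0.10881452191742266
[5.07055184e+02 5.96235161e+01 2.13843205e-01] 12.252313126134723 0.02368190934472164
tilt [-0.01308072  0.00083983  0.11518853]
t 9.15 pos [0.4744 0.0561 0.3961] ori [1.9231 2.4816 0.0026] F [-0.7 -1.  -1.2] w 0.08
[[0.001, 0.0, 0.026, 28.2, 16.1, 5.4, 80], [0.001, 0.0, 0.026, 28.6, 15.3, 5.3, 80], [0.001, 0.001, 0.026, 28.9, 14.6, 5.4, 80], [-0.0, -0.0, 0.016, 33.0, 17.9, 10.0, 80], [-0.0, -0.0, 0.016, 33.3, 17.3, 10.0, 80]]
[[-0.0, -0.0, 0.016, 33.5, 16.8, 10.0, 80], [-0.0, -0.0, 0.016, 33.8, 16.3, 10.0, 80]]
end [0.5475 0.2923 0.34  ]
  return _methods._mean(a, axis=axis, dtype=dtype,
  ret = ret.dtype.type(ret / rcount)
```

View pics/scene3.png

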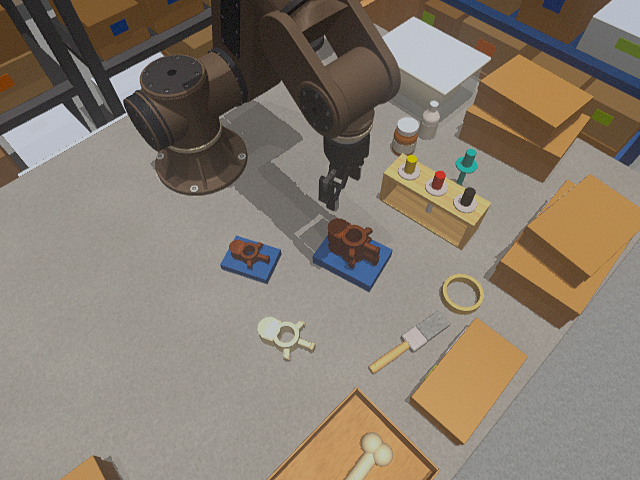

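The vertebra sits flat with its canal about 4 mm off the stand's and its yaw within 2 deg, so it's placed. Next is the rod.

Call:
carry_out([
  [0,0,0.026,28.2,16.1,5.4,80],
  [0,0,0.026,28.6,15.3,5.4,80],
  [0,0,0.026,28.9,14.6,5.4,80],
  [0,0,0.016,33,17.9,10,80],
  [0,0,0.016,33.3,17.3,10,80],
])

```text
time_s: 9.57
tcp_pos: [0.5241, 0.2227, 0.3569]
orientation: [-2.059, -2.371, 0.003]
wrist_force: [0.8, -0.8, 0.0]
width: 0.0801
```

Call:
carry_out([
  [0,0,0.016,33.5,16.8,10,80],
  [0,0,0.016,33.8,16.3,10,80],
  [0,0,0,0,0,0,60],
  [0,0,0,0,0,0,60],
])

```text
time_s: 9.9
tcp_pos: [0.5475, 0.2937, 0.3358]
orientation: [-2.092, -2.342, 0.006]
wrist_force: [0.1, -0.5, -0.4]
width: 0.06
```

Run:
```python
from h import *; from bench import robot
from plan import plan
plan([(.5475,.2923,.2887,96.3,60,18)])
p,d=robot.camera("wrist"); cv2.imwrite("pics/wrist4.png",p[:,:,::-1])
p,d=robot.camera("top"); cv2.imwrite("pics/top4.png",p[:,:,::-1])
```

```text
t 9.9 pos [0.5475 0.2937 0.3358] ori [-2.0915 -2.3415  0.0063] F [ 0.1 -0.5 -0.4] w 0.06
[[-0.001, 0.0, 0.001, -0.4, 0.0, 15.7, 60], [-0.002, 0.001, 0.001, -0.5, -0.0, 15.7, 60], [-0.001, 0.0, 0.001, -0.4, -0.1, 15.7, 60]]
end [0.5475 0.2923 0.2887]
```

View pics/wrist4.png

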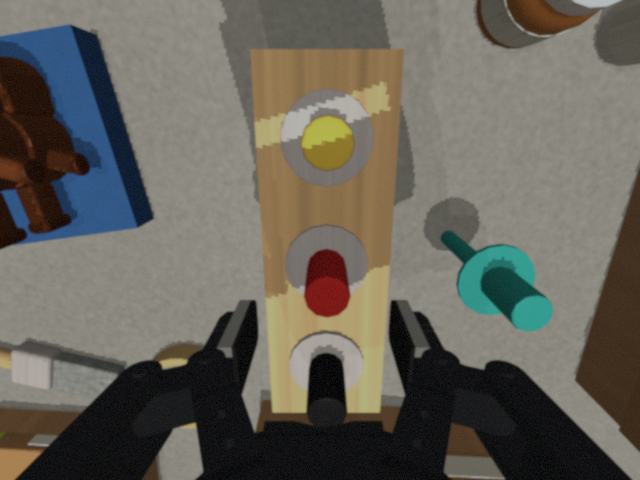

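View pics/top4.png

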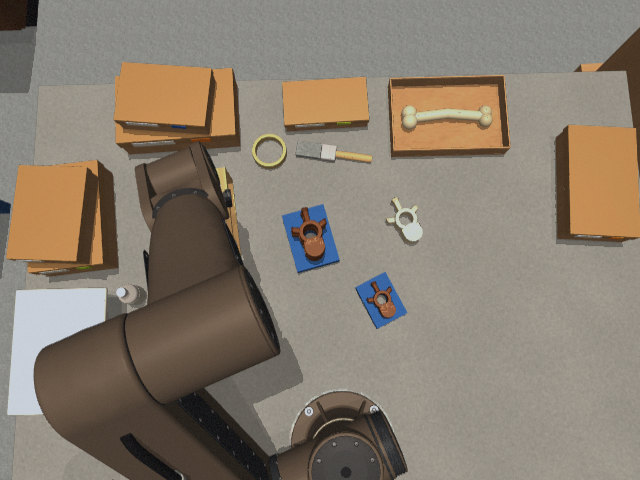

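Red knob at (327,297), centred between the fingers. Descending.

Call:
carry_out([
  [-0.001,0,0.001,-0.4,0,15.5,60],
  [-0.001,0,0.001,-0.4,0,15.5,60],
  [-0.001,0,0.001,-0.4,0,14,60],
  [0,0,0,0,0,0,60],
])

```text
time_s: 10.33
tcp_pos: [0.5475, 0.2895, 0.2918]
orientation: [2.101, 2.335, -0.002]
wrist_force: [-1.0, 0.0, 0.2]
width: 0.0605
```

Call:
carry_out([
  [0,0,0,0,0,0,15],
  [0,0,0,0,0,0,15],
  [0,0,0,0,0,0,15],
  [0,0,0,0,0,0,15],
  [0,0,0,0,0,0,15],
], force=50)

```text
time_s: 10.75
tcp_pos: [0.548, 0.2917, 0.2955]
orientation: [2.098, 2.335, 0.009]
wrist_force: [-0.7, 6.6, 3.8]
width: 0.0227
```

Call:
carry_out([
  [0,0,0,0,0,0,15],
  [0,0,0,0,0,0,15],
  [0,0,0,0,0,0,15],
])

```text
time_s: 11.0
tcp_pos: [0.548, 0.2917, 0.2955]
orientation: [2.098, 2.335, 0.009]
wrist_force: [-1.0, 5.1, 3.7]
width: 0.0227
```

Run:
```python
from h import *; from bench import robot
from plan import plan
cam='top';p,d=robot.camera(cam);c=robot.get_calibration(cam);a,b,e,f=275,190,350,275
w=cloud(d,c)[b:f,a:e].reshape(-1,3); w=w[d[b:f,a:e].ravel()>.05]; z=w[:,2]; C=-R.from_rotvec(c['rvec']).as_matrix().T@c['tvec']
top=.11; t=(top-C[2])/(z-C[2]); q=C+(w-C)*t[:,None]; lab=np.abs(z-top)<.008
print(fit(q[:,:2],lab.astype(float),(.5058,.0633),[.1,.252,.4]), np.median(z[lab]))
plan([(.5475,.2923,.40,96.3,15,20)])
```

```text
(array([5.05627253e+02, 6.08803587e+01, 2.43650783e-01]), np.float64(0.026791925618375265)) 0.10900819985072789
t 11.05 pos [0.548  0.2917 0.2955] ori [2.0977 2.3353 0.009 ] F [-1.3  6.   4.1] w 0.0225
[[0.001, -0.0, -0.0, 0.1, 0.0, -17.4, 15], [0.001, -0.0, -0.001, 0.2, 0.0, -17.4, 15], [0.001, -0.001, -0.0, 0.1, 0.0, -17.4, 15], [0.001, -0.0, -0.001, 0.1, -0.0, -17.4, 15], [0.001, -0.001, -0.0, 0.2, -0.0, -17.4, 15]]
[[0.001, -0.0, -0.001, 0.1, -0.1, -17.5, 15]]
end [0.5475 0.2923 0.4   ]
```

Call:
carry_out([
  [0.001,0,0,0,0,-12,15],
  [0.001,0,0,0,0,-18,15],
  [0.001,0,0,0,0,-20,15],
  [0.001,0,0,0,0,-20,15],
  [0.001,0,0,0,0,-20,15],
])

```text
time_s: 11.47
tcp_pos: [0.5477, 0.2912, 0.3856]
orientation: [-2.098, -2.336, -0.0]
wrist_force: [0.9, 1.5, -2.6]
width: 0.0224
```

Call:
carry_out([
  [0,0,0,0,0,-20,15],
  [0,0,0,0,0,-20,15],
  [0,0,0,0,0,0,15],
  [0,0,0,0,0,0,15],
])

```text
time_s: 11.8
tcp_pos: [0.5477, 0.2909, 0.425]
orientation: [-2.099, -2.337, -0.001]
wrist_force: [-0.3, -0.1, -1.2]
width: 0.0227
```

Run:
```python
from h import *; from bench import robot
from plan import plan
p,d=robot.camera("scene"); cv2.imwrite("pics/scene5.png",cv2.resize(p[90:330,240:560,::-1],None,fx=2,fy=2))
plan([(.5061,.0617,.4255,96.3,15,25)])
```

```text
t 11.85 pos [0.5476 0.2909 0.4238] ori [-2.0984e+00 -2.3363e+00  1.9000e-03] F [ 0.2  1.7 -1. ] w 0.0227
[[-0.0, -0.0, -0.0, -22.3, -6.6, -0.2, 15], [-0.0, -0.0, -0.0, -22.3, -6.6, -0.2, 15], [-0.0, -0.0, -0.0, -22.4, -6.6, -0.2, 15], [-0.0, -0.0, -0.0, -22.3, -6.6, -0.1, 15], [-0.0, -0.0, -0.0, -22.4, -6.6, -0.2, 15]]
[[-0.0, -0.0, -0.001, -22.3, -6.6, -0.1, 15], [-0.0, -0.0, -0.0, -22.4, -6.6, -0.2, 15], [-0.001, -0.0, -0.001, -22.3, -6.6, -0.1, 15], [-0.0, -0.0, -0.0, -22.4, -6.6, -0.2, 15], [-0.001, -0.0, -0.001, -22.3, -6.6, -0.1, 15]]
end [0.5061 0.0617 0.4255]
```

View pics/scene5.png

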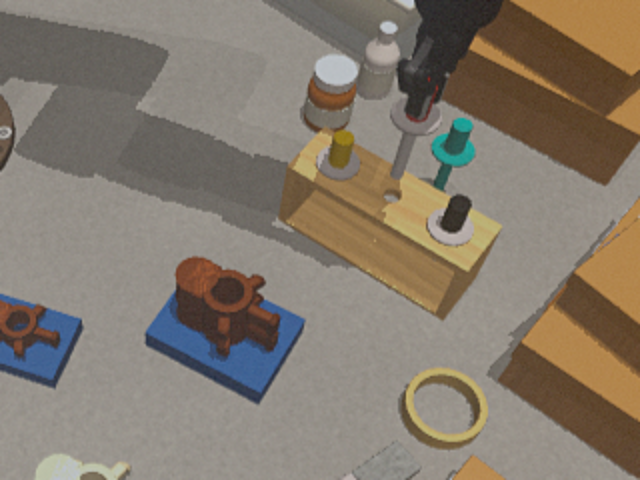

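The rod is out of the rack and hangs upright. Carrying it over to the stand.

Call:
carry_out([
  [0,0,0,-22,-6.6,-1,15],
  [0,0,0,-22.4,-6.6,-1,15],
  [0,0,0,-22.4,-6.6,-1,15],
  [0,0,0,-22.4,-6.6,0,15],
  [0,0,0,-22.4,-6.6,0,15],
])

```text
time_s: 12.27
tcp_pos: [0.5266, 0.1756, 0.4256]
orientation: [-2.097, -2.336, 0.005]
wrist_force: [0.7, -0.1, -0.9]
width: 0.0223
```

Call:
carry_out([
  [0,0,0,-22.4,-6.6,0,15],
  [0,0,0,-22.4,-6.6,0,15],
  [0,0,0,-22.4,-6.6,0,15],
  [0,0,0,-22.4,-6.6,0,15],
  [0,0,0,-22.3,-6.6,0,15],
])

```text
time_s: 12.68
tcp_pos: [0.5057, 0.0607, 0.4258]
orientation: [-2.097, -2.335, 0.004]
wrist_force: [0.1, -0.3, -0.0]
width: 0.0223
```

Call:
carry_out([
  [0,0,0,0,0,0,15],
  [0,0,0,0,0,0,15],
  [0,0,0,0,0,0,15],
])

```text
time_s: 12.93
tcp_pos: [0.5063, 0.062, 0.4264]
orientation: [-2.098, -2.335, 0.003]
wrist_force: [0.6, 0.5, -0.5]
width: 0.0226
```

Run:
```python
from h import *; from bench import robot
from plan import plan
for n in ("scene","wrist"):
    p,d=robot.camera(n); cv2.imwrite(f"pics/{n}6.png",p[:,:,::-1])
    if n=="scene":
        c=robot.get_calibration(n); im=p.copy()
        # expected rod tip and axis
        o=robot.get_obs()['tcp_pos']
        for z in (o[2]-.1905,o[2]-.2855): 
            u=proj([o[0],o[1],z],c)[0]; print(u); cv2.circle(im,tuple(int(round(4*v)) for v in u),6,(0,255,0),-1,cv2.LINE_AA,2)
        cv2.imwrite("pics/scene6z.png",cv2.resize(im[150:300,270:470,::-1],None,fx=4,fy=4))
plan([(.5061,.0617,.4255,96.3,15,25)])
```

```text
[357.13435626 199.26574867]
[354.51166173 226.88722842]
t 13.03 pos [0.5064 0.0624 0.4266] ori [-2.0971 -2.3366  0.0028] F [-0.2 -0.4 -1.1] w 0.0227
[[-0.003, -0.0, -0.002, -0.7, -0.3, 1.1, 15]]
end [0.5061 0.0617 0.4255]
```

View pics/scene6z.png

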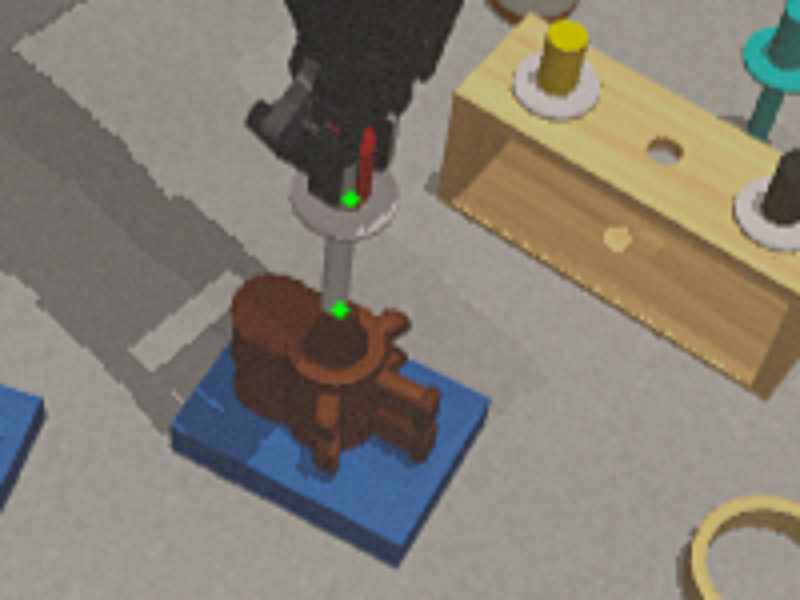

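View pics/wrist6.png

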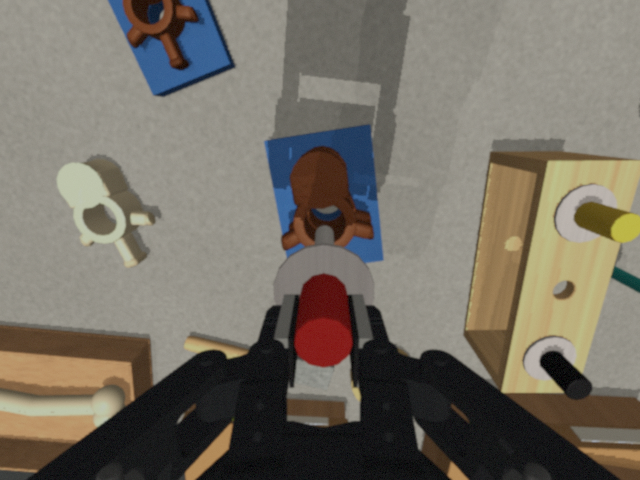

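The rod tip is where predicted and in line with the canal. Inserting.

Call:
carry_out([
  [-0.002,0,0,-0.6,-0.2,10,15],
  [0,0,0,0,0,12,15],
  [0,0,0,0,0,12,15],
  [0,0,0,0,0,12,15],
  [0,0,0,0,0,0,15],
])

```text
time_s: 13.45
tcp_pos: [0.5059, 0.0619, 0.379]
orientation: [-2.096, -2.336, 0.003]
wrist_force: [-0.5, -0.5, -2.7]
width: 0.0227
```

Call:
carry_out([
  [0,0,0,0,0,12,15],
  [0,0,0,0,0,12,15],
  [0,0,0,0,0,12,15],
  [0,0,0,0,0,12,15],
  [0,0,0,0,0,0,15],
])

```text
time_s: 13.87
tcp_pos: [0.506, 0.0617, 0.3317]
orientation: [-2.097, -2.337, 0.003]
wrist_force: [-0.5, -0.5, -1.0]
width: 0.0226
```

Call:
carry_out([
  [0,0,0,0,0,12,15],
  [0,0,0,0,0,8,15],
  [0,0,0,0,0,4,15],
  [0,0,0,0,0,3,15],
  [0,0,0,0,0,0,15],
])

```text
time_s: 14.28
tcp_pos: [0.5062, 0.0613, 0.3059]
orientation: [-2.099, -2.337, 0.0]
wrist_force: [-0.7, -0.3, -1.0]
width: 0.0224
```

Call:
carry_out([
  [0,0,0,0,0,2,15],
  [0,0,0,0,0,1.5,15],
  [0,0,0,0,0,1,15],
  [0,0,0,0,0,0,15],
])

```text
time_s: 14.62
tcp_pos: [0.5061, 0.0612, 0.3015]
orientation: [2.099, 2.337, 0.0]
wrist_force: [-0.3, 1.0, -0.9]
width: 0.0226
```

Call:
carry_out([
  [0,0,0,0,0,1,15],
  [0,0,0,0,0,0,15],
])

```text
time_s: 14.78
tcp_pos: [0.5061, 0.0612, 0.3005]
orientation: [2.099, 2.337, 0.0]
wrist_force: [0.4, -0.4, -1.3]
width: 0.0226
```

Within about a millimetre of seating. Opening slowly lets the rod settle.

Call:
carry_out([
  [0,0,0,0,0,1,15],
  [0,0,0,0,0,0,15],
  [0,0,0,0,0,0,26],
  [0,0,0,0,0,0,32],
  [0,0,0,0,0,0,45],
])

```text
time_s: 15.2
tcp_pos: [0.5061, 0.0612, 0.2995]
orientation: [2.099, 2.337, 0.0]
wrist_force: [-0.4, 0.6, -0.2]
width: 0.0428
```

Call:
carry_out([
  [0,0,0,0,0,0,60],
  [0,0,0,0,0,0,60],
  [0,0,0,0,0,-15,60],
  [0,0,0,0,0,-25,60],
  [0,0,0,0,0,-30,60],
])

```text
time_s: 15.62
tcp_pos: [0.506, 0.0612, 0.3692]
orientation: [-2.098, -2.335, 0.003]
wrist_force: [0.2, -0.6, -0.7]
width: 0.0597
```

Call:
carry_out([
  [0,0,0,0,0,-30,60],
  [0,0,0,30,0,-10,60],
  [0,0,0,35,0,0,60],
  [0,0,0,35,0,0,60],
  [0,0,0,35,0,0,60],
])

```text
time_s: 16.03
tcp_pos: [0.4912, 0.1967, 0.4099]
orientation: [2.1, 2.336, 0.001]
wrist_force: [0.9, 0.3, -0.5]
width: 0.0598
```

Call:
carry_out([
  [0,0,0,35,0,0,60],
  [0,0,0,35,0,0,60],
  [0,0,0,0,0,0,60],
  [0,0,0,0,0,0,60],
])

```text
time_s: 16.37
tcp_pos: [0.4837, 0.2665, 0.4092]
orientation: [-2.096, -2.34, 0.001]
wrist_force: [-0.4, -0.3, -0.6]
width: 0.06
```

Run:
```python
from h import *; from bench import robot
for cam,(a,b,e,f) in (("top",(275,190,350,275)),("scene",(305,170,400,295))):
    p,d=robot.camera(cam); cv2.imwrite(f"pics/{cam}7.png",cv2.resize(p[130:330,200:440,::-1],None,fx=3,fy=3)); c=robot.get_calibration(cam)
    im=cv2.cvtColor(p[b:f,a:e],cv2.COLOR_RGB2HSV); w=cloud(d,c)[b:f,a:e]
    wh=(im[...,1]<60)&(im[...,2]>110)&(w[...,2]>.09)&(w[...,2]<.13); red=((im[...,0]<6)|(im[...,0]>174))&(w[...,2]>.125)&(w[...,2]<.17)
    ff=240/np.tan(np.radians(c['vertical_fov'])/2); M=R.from_rotvec(c['rvec']).as_matrix(); C=-M.T@c['tvec']
    for n,m,z in (('collar',wh,.114),('knob',red,.156)):
        v,u=np.nonzero(m); 
        if len(v)<10: continue
        r=M.T@np.array([((u.min()+u.max())/2+a-c['cx'])/ff,((v.min()+v.max())/2+b-c['cy'])/ff,1]); print(cam,n,len(v),'ctr',(C+r*(z-C[2])/r[2]).round(4),'z',np.percentile(w[m][:,2],[10,50,95]).round(4))
print(robot.get_obs()['time_s'],robot.get_obs()['tcp_pos'])
```

```text
top collar 249 ctr [0.5198 0.0583 0.114 ] z [0.1097 0.1132 0.1179]
top knob 103 ctr [0.5015 0.0585 0.156 ] z [0.137  0.1541 0.1587]
scene collar 248 ctr [0.4827 0.139  0.114 ] z [0.1108 0.113  0.1156]
scene knob 166 ctr [0.5114 0.0528 0.156 ] z [0.1318 0.1529 0.1562]
16.4667 [0.48412869 0.2646981  0.40935417]
```

View pics/scene7.png

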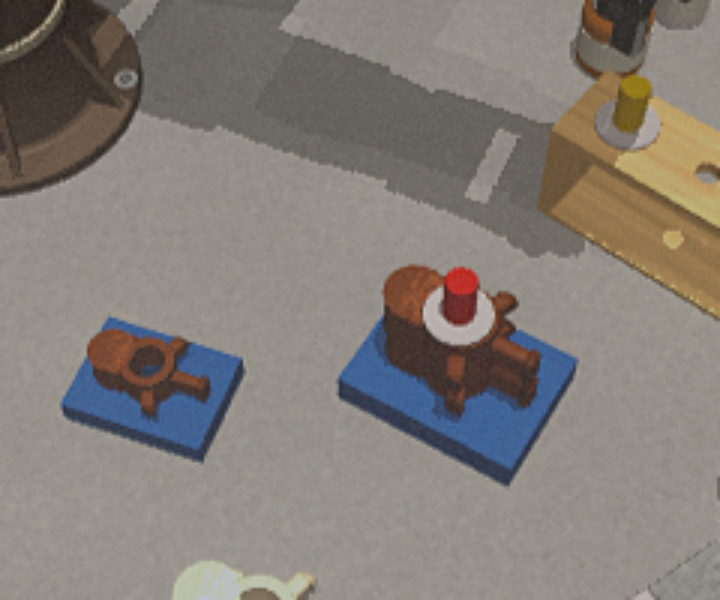

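View pics/top7.png

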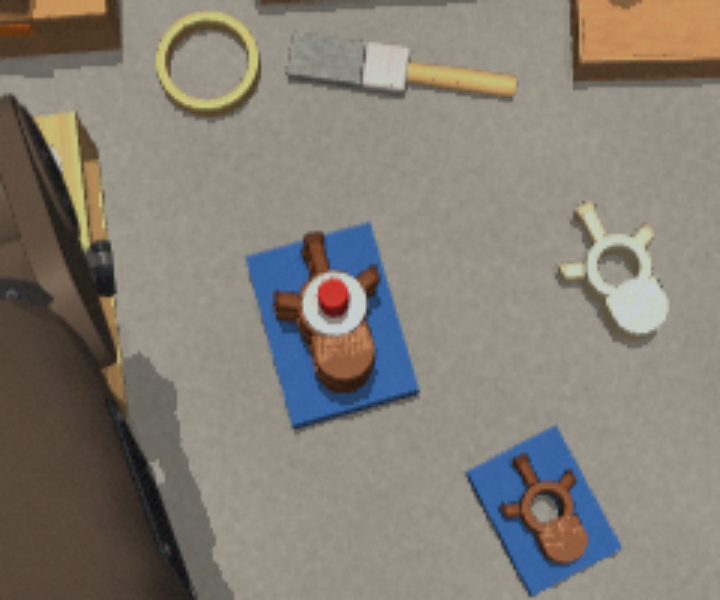

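The rod is upright through the stack with its collar on the upper vertebra, and the gripper is well clear.

```bash
python3 -c "
from bench import robot
print(robot.job_done())"
```

```text
the job is handed in; nothing more can be done
None
```

I stacked the loose brown vertebra on the glued one on the larger stand. Then I put the red-knobbed rod from the rack down through both, let go and moved the arm clear. I handed the job in at about 16.5 s of the 54 s allowed. The hand-in gives no verdict.

- **Vertebra (checked before the rod went in):** two camera fits put its canal 2 to 4 mm from the stand's canal and its yaw within about 2 deg. The scene-camera fit showed it tilted less than 1 deg.
- **Rod (last check):** the collar's top face measured about 113 mm up, so its underside is about 109 mm up, consistent with resting on the upper vertebra. The knob centre came out within about 10 mm of the canal. Both pictures show the rod upright.
- **Forces:** the highest wrist force I read was about 32 N, while seating the vertebra. Nothing resisted as the rod went in.
- **Disagreements:** in the last check the collar centre from colour outlines was wrong, (0.483, 0.139) from the scene camera and (0.520, 0.058) from the top one. I put this down to stray pale pixels and relied on the knob centre, depth and pictures instead. Earlier, the wrist camera placed the loose vertebra about 4 mm from where the other two cameras did, and the grasp centred it.

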